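# Slide the row of sanding blocks home in the spray channel

## Task

Four pine sanding blocks lie touching in a row in the aluminium channel on the spray board. With the fingers behind the last block, push the whole row together along the channel, at an easy pace, until the leading block is fully home against the dark wooden end stop and no gaps are left in the row, then move clear. Do not pick up or tip any block, do not let the row come apart on the way, and leave the tape roll, the can and the screwdriver where they are.

Things in the scene. Friction and masses are not known exactly. Their poses are not given: they have to be found in the camera images.
- rail: Fixed plywood board 470 x 130 x 9 mm on the bench, with an open-topped aluminium channel 400 mm long along its middle. Origin: underside centre, on the bench; x along the channel, y across, z up. Channel floor 12 mm above the origin, 58 mm wide inside; side lips 3 mm thick rise to 22 mm. Blocks stand 24 mm above the lips. Channel ends at x = -200 and +200 mm: one has the stop, the other is open.
- stop: Fixed dark wooden stop across one end of the channel (either end, differs per start): 24 mm along the rail, 90 across, 42 high. Origin: underside centre, 9 mm above the bench, 212 mm along the rail from its origin; axes parallel to the rail's. Its flat face to the blocks is 12 mm from its origin. The other channel end has only a flat steel strap level with the channel floor.
- block1: Loose pine block, one of four alike: 46 mm along the rail, 56 across, 34 high, about 50 g. Origin: underside centre; x along the rail (the 46 mm side), y across, z up. At the rail's -x end of the row. Next is block2.
- block2: Loose pine block, one of four alike: 46 mm along the rail, 56 across, 34 high, about 50 g. Origin: underside centre; x along the rail (the 46 mm side), y across, z up. Second in the row, between block1 and block3.
- block3: Loose pine block, one of four alike: 46 mm along the rail, 56 across, 34 high, about 50 g. Origin: underside centre; x along the rail (the 46 mm side), y across, z up. Third in the row, between block2 and block4.
- block4: Loose pine block, one of four alike: 46 mm along the rail, 56 across, 34 high, about 50 g. Origin: underside centre; x along the rail (the 46 mm side), y across, z up. At the rail's +x end. Row front starts 80 to 140 mm short of the stop; whole row slides at under 4 N. Home: leading origin 35 mm from the stop's, neighbours 46 mm apart.
- tape: Loose black tape roll standing flat, 72 mm across, 45 mm high, beside the board. Origin: centre of its underside. Leave it alone.
- can: Loose small can with a paper label, 64 mm across, 72 mm high, beside the board. Origin: centre of its underside. Leave it alone.
- driver: Loose screwdriver with a red handle lying beside the board on the robot's side, about 200 mm long along its own x. Leave it alone.
There are look-alikes about, which are no part of the job. What is shaped like the block4 but blue or orange is not meant.

How it is judged:
At the end, for the whole second after the job is handed in: The leading block is within 3 mm of the stop, each neighbouring pair within 3 mm of touching, all four blocks flat in the channel and at rest, and the tape roll, can and screwdriver within 15 mm of where they started (horizontal distance between any of block1, block4 and stop below 0.038 m and horizontal distance between block1 and block2 below 0.049 m and horizontal distance between block2 and block3 below 0.049 m and horizontal distance between block3 and block4 below 0.049 m and y of block1 in the frame of rail between -0.005 and 0.005 m and height (world z) of block1 between 0.008 and 0.016 m and angle between each of block1, block2, block3, block4's own z axis and vertical below 0.08 rad and linear speed of each of block1, block2, block3, block4 below 0.01 m/s and y of block2 in the frame of rail between -0.005 and 0.005 m and height (world z) of block2 between 0.008 and 0.016 m and y of block3 in the frame of rail between -0.005 and 0.005 m and height (world z) of block3 between 0.008 and 0.016 m and y of block4 in the frame of rail between -0.005 and 0.005 m and height (world z) of block4 between 0.008 and 0.016 m and distance of each of tape, can, driver from where it was at the start of the episode below 0.015 m).
It fails at once if a block is lifted more than 8 mm off the channel floor or tipped over 0.3 rad (17 degrees) (height (world z) of any of block1, block2, block3, block4 above 0.02 m or angle between any of block1, block2, block3, block4's own z axis and vertical above 0.3 rad).
It fails at once if the row comes apart: a gap of more than 12 mm opens between neighbours (horizontal distance between block1 and block2 above 0.058 m or horizontal distance between block2 and block3 above 0.058 m or horizontal distance between block3 and block4 above 0.058 m).
It fails at once if a block is flung along faster than 0.5 m/s (linear speed of any of block1, block2, block3, block4 above 0.5 m/s).
It fails at once if the tape roll, can or screwdriver is shifted by more than 15 mm (distance of any of tape, can, driver from where it was at the start of the episode above 0.015 m).
It also fails if it takes over 34 s, if anything falls off the work surface, if the arm or the gripper's body presses on something with over 40 N, if the wrist force passes 120 N, or if a joint passes its speed limit or range.

## Robot

A 7-joint arm with a two-finger parallel gripper is mounted at the origin on the work surface. World frame = base frame: x ahead of the robot, y to its left, z up, the work surface at z = 0. Lengths are in m, angles in rad, forces in N, time in s.
With the tool pointing down it reaches from about 0.4 to 0.85 m from the base axis. Payload 4.4 kg.
Tool frame: the origin (TCP) lies midway between the tips of the shut fingers; the grasp point (between the pads) lies 19 mm behind it (env.grip_point_offset is the distance from the TCP to the grasp point, in m); z points along the fingers, y is the direction in which the jaws open and shut (so a half turn about z gives the same grasp; the last joint's range is limited). The gripper opens to 94 mm and grips with 3 to 60 N. Pads are 16 mm wide; open, the fingers measure 119 mm over their backs; the gripper's body (75 mm by 177 mm) begins 78 mm behind the grasp point.
Start: joints at [1.164, 0.628, 0.038, 1.517, -0.027, 0.996, -0.02], TCP at [0.217, -0.613, 0.205] pointing down, gripper open.
Joint ranges: [-3.06, 3.06], [-0.37, 2.12], [-1.25, 1.32], [0.18, 2.47], [-1.1, 4.24], [0.23, 1.98], [-2.94, 2.94]. Speed limits (rad/s): [2.57, 2.57, 3.14, 3.14, 3.14, 3.14, 3.14].

## Interface

Orientations are given as a unit quaternion [x, y, z, w].
In Python, from station import env, get_image, camera_model, ticket gives the robot as it stands. The module is installed in compiled form; this text tells all that it offers. Calls block until the motion is done:
- env.move_pose(position, orientation): joint-space move of the TCP to a pose.
- env.move_l(position, max_speed=0.15, frame=None, guard=None): straight line of the TCP; frame=None keeps the orientation; max_speed is the mean speed in m/s. With guard (N) it stops when the force on the tool has changed by that much, and returns True; else False.
- env.move_joints(angles): joint-space move.
- env.gripper_open() and env.clamp(force=None): open the fingers fully, or close them until they stop; force is the grip in N (None keeps the last).
- env.dwell(seconds).
- env.inverse_kinematics(position, orientation): joint angles nearest the present ones, or None.
- env.sense(): the state.
- get_image(name): name is "side" or "top" or "wrist"; returns the picture (480x640x3 uint8, blue, green, red); there is no depth.
- camera_model(name): a dict with "intrinsics" (3x3 intrinsics, pixels), "k1" (the pictures are not rectified: a ray, as slopes to the right and down, at radius r is drawn at 1 + k1 r^2 times it, then the intrinsics apply), "world_from_camera" (4x4, takes a point from camera to world coordinates); the wrist camera has in their place "tool_from_camera" (4x4, takes a point from camera to tool coordinates, whose origin is the TCP and whose axes are the flange's). Camera axes: x right, y down, z forward; pixel columns grow to the right and rows downward; lengths in m; the calibration is good to about 2 mm. A picture is of the moment at which its call begins: read the wrist's pose just before it. camera_model takes no time and is no camera call.
A pose or a line that the arm cannot do raises env.IKError and nothing moves.
- ticket.finish_job(): hands the job in, once; it reports no verdict.
The state is a dict: "time_s": time; "q": joint angles; "dq": joint speeds; "joint_efforts": joint torques, N m; "eef_pos": TCP position; "eef_rot": TCP orientation; "wrist_force": force on the tool from outside, world axes, zero at the start; "ft_torque": the same for the moment, N m; "width": opening from 0.0 (shut) to 1.0 (fully open).
Only numpy, scipy, OpenCV 4.12 (cv2) and the standard library are available. Lean on these libraries where they do the work, as an engineer would, in place of code of your own. Each camera call takes 0.05 s, during which the arm holds its last target. There are 200 camera calls.

## Working session

There is one attempt and no reset: what is moved stays moved. The work goes in short steps, each a Python script; the robot and the scene stay as the last script left them, time stands still between calls to the robot, and variables do not carry over. Pictures are saved under pics/ and viewed, about 8 in all and at most 12, crops included, and the job is handed in when it is done.

```bash
mkdir -p pics
cat > h.py <<'E'
import numpy as np, cv2
from station import env, get_image, camera_model, ticket
def ray(name,uv):
    m=camera_model(name);K=np.array(m["intrinsics"]);k=m["k1"]
    d=np.linalg.solve(K,[uv[0],uv[1],1.])[:2];r=np.linalg.norm(d);s=r
    for _ in range(20): s=r/(1+k*s*s)
    d=d*(s/r if r>0 else 1)
    T=np.array(m["world_from_camera"]);return T[:3,3],T[:3,:3]@np.array([d[0],d[1],1])
def onplane(name,uv,z):
    o,d=ray(name,uv);return o+d*(z-o[2])/d[2]
def proj(name,p):
    m=camera_model(name);T=np.linalg.inv(np.array(m["world_from_camera"]));c=T[:3,:3]@np.array(p)+T[:3,3]
    d=c[:2]/c[2];d=d*(1+m["k1"]*(d@d));K=np.array(m["intrinsics"]);return (K@[d[0],d[1],1])[:2]
E
python3 - <<'E'
from h import *
for n in("top","side"):
    cv2.imwrite(f"pics/{n}0.png",get_image(n)); print(n,np.round(camera_model(n)["world_from_camera"],3).tolist())
print(env.sense())
E
```

```text
top [[0.089, -0.974, 0.209, 0.38], [-0.996, -0.087, 0.019, 0.022], [-0.0, -0.21, -0.978, 1.022], [0.0, 0.0, 0.0, 1.0]]
side [[-0.965, -0.198, 0.173, 0.425], [-0.262, 0.68, -0.685, 0.695], [0.018, -0.706, -0.708, 0.724], [0.0, 0.0, 0.0, 1.0]]
{'time_s': 0.1, 'q': array([ 1.16417362,  0.62922752,  0.03844743,  1.51821017, -0.02697226,
        0.99629852, -0.01997905]), 'dq': array([-0.00071722, -0.0015198 ,  0.00121947, -0.00236819, -0.00161028,
       -0.00022166, -0.00034197]), 'joint_efforts': array([ 2.03701486e-03, -5.50787759e+01,  1.14696722e+00, -1.87114531e+01,
       -5.22656995e-02,  1.92420278e-02,  3.12535201e-05]), 'eef_pos': array([ 0.21710161, -0.61207069,  0.20468155]), 'eef_rot': array([ 9.85511779e-01,  1.69605049e-01, -1.56695851e-04, -7.97529486e-04]), 'wrist_force': array([1.07454371, 0.26964743, 0.35119123]), 'ft_torque': array([-0.00114072,  0.03766694,  0.05771162]), 'width': 1.0012591666115214}
```

View pics/top0.png

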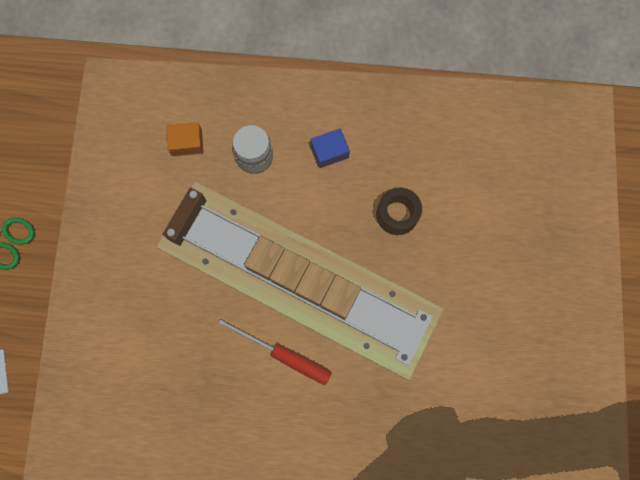

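View pics/side0.png

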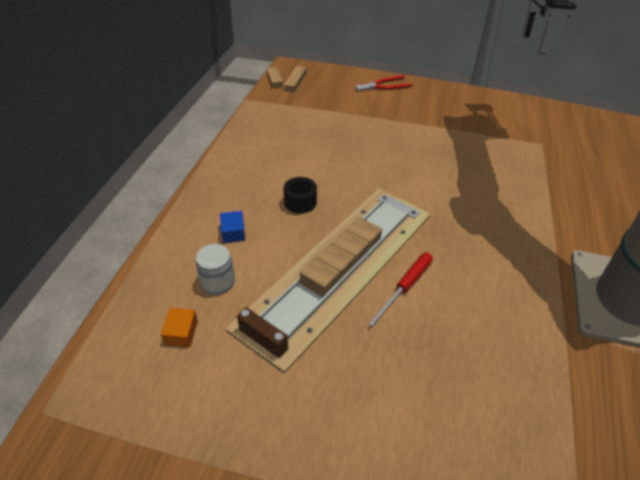

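The top view shows the stop at (184,216) and the open end at about (415,337). The four pine blocks run from (266,257) to (341,296), so the last one is at (341,296). Possible confusions are the orange block (184,138), the blue block (330,148) and the pine offcuts in the side view at (285,77). By the description, I want the pine row in the channel. The tape is at (398,211), the can at (252,148) and the driver at (280,353), all off the channel.

Run:
```python
from h import *
img=cv2.imread("pics/top0.png");g=cv2.cvtColor(img,cv2.COLOR_BGR2GRAY)
def sub(p,n): 
    p=np.array(p,np.float32).reshape(-1,1,2);return cv2.cornerSubPix(n,p,(5,5),(-1,-1),(3,50,.01)).reshape(-1,2)
def rep(name,g,bc,kc):
    b=sub(bc,g);k=sub(kc,g)
    print(name,b.tolist(),k.tolist())
    B=np.array([onplane(name,p,.009) for p in b]);Kk=np.array([onplane(name,p,.046) for p in k])
    print("edges",[round(float(np.linalg.norm(B[i]-B[(i+1)%4])),4) for i in range(4)],"row",[round(float(np.linalg.norm(Kk[i]-Kk[(i+1)%4])),4) for i in range(4)])
    c=B.mean(0);u=(B[0]+B[3]-B[1]-B[2])[:2];u/=np.linalg.norm(u)
    ku=(Kk[0]+Kk[3]-Kk[1]-Kk[2])[:2];ku/=np.linalg.norm(ku)
    print("centre",c.round(4),"u",u.round(4),"ku",ku.round(4)); v=np.array([-u[1],u[0]])
    for p in Kk: print("row corner along/across",((p-c)[:2]@u).round(4),((p-c)[:2]@v).round(4))
# order: stop-end far, open-end far, open-end near, stop-end near
rep("top",g,[(196,183),(442,309),(409,379),(158,248)],[(264,237),(360,281),(340,315),(246,267)])
s=cv2.imread("pics/side0.png");gs=cv2.cvtColor(s,cv2.COLOR_BGR2GRAY)
rep("side",gs,[(230,330),(380,190),(430,214),(285,365)],[(301,266),(349,219),(382,231),(320,288)])
cv2.imwrite("pics/crop.png",np.hstack([cv2.resize(img[170:390,150:450],(400,293),interpolation=2),cv2.resize(s[180:370,220:440],(340,293),interpolation=2)]))
```

```text
top [[196.0, 183.0], [443.20025634765625, 308.5326232910156], [408.51446533203125, 379.40283203125], [156.11297607421875, 245.97923278808594]] [[264.0, 237.0], [360.0, 281.0], [340.0, 315.0], [243.19467163085938, 266.3072814941406]]
edges [0.4663, 0.1287, 0.4696, 0.1267] row [0.1701, 0.063, 0.1728, 0.0581]
centre [0.547  0.0652 0.009 ] u [0.3831 0.9237] ku [0.3556 0.9346]
row corner along/across 0.0765 -0.0277
row corner along/across -0.0934 -0.0354
row corner along/across -0.0899 0.0276
row corner along/across 0.0829 0.0301
side [[225.0289306640625, 328.40728759765625], [378.7604064941406, 187.4498291015625], [429.48175048828125, 213.60421752929688], [285.0, 365.0]] [[301.0, 266.0], [349.0, 219.0], [382.0, 231.0], [320.0, 288.0]]
edges [0.4726, 0.1298, 0.4587, 0.1244] row [0.1523, 0.0695, 0.1832, 0.0599]
centre [0.5494 0.063  0.009 ] u [0.3846 0.9231] ku [0.3895 0.921 ]
row corner along/across 0.0745 -0.0304
row corner along/across -0.0777 -0.0352
row corner along/across -0.0901 0.0331
row corner along/across 0.093 0.0266
```

View pics/crop.png

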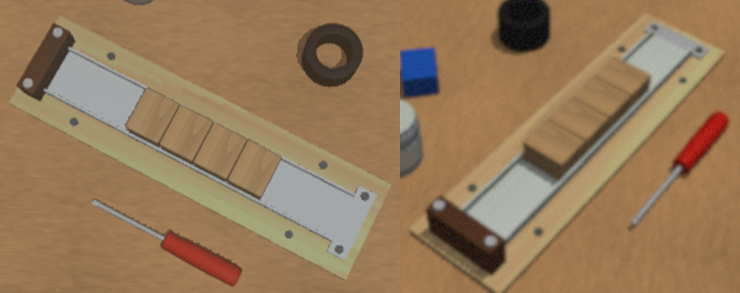

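The crop confirms four pine blocks touching in the channel, with the dark stop at the upper left and the open end clear behind the last block. Both views agree to about 3 mm: rail centre ≈ (0.548, 0.064), direction to the stop ≈ (0.384, 0.923), row rear ≈ 92 mm behind centre.

```bash
cat >> h.py <<'E'
C=np.array([.548,.064]);U=np.array([.3838,.9234]);U/=np.linalg.norm(U)
def P(s,z): return [*(C+s*U),z]
def S(): 
    e=env.sense();p=e["eef_pos"];print("t",round(e["time_s"],2),"along",round(float((p[:2]-C)@U),4),"across",round(float((p[:2]-C)@[-U[1],U[0]]),4),"z",round(float(p[2]),4),"F",e["wrist_force"].round(1),"w",round(e["width"],2))
E
python3 - <<'E'
from h import *
a=np.arctan2(U[1],U[0]);best=None
for x in(a,a-np.pi):
    q=[np.cos(x/2),np.sin(x/2),0,0];j=[env.inverse_kinematics(P(s,z),q) for s,z in((-.14,.15),(-.14,.02),(.03,.02))]
    print(x,[None if k is None else np.round(k,2) for k in j])
    if all(k is not None for k in j):
        c=abs(j[0]-env.sense()["q"]).max()
        if best is None or c<best[0]: best=(c,q)
q=best[1]
env.clamp(10); env.move_pose(P(-.14,.15),q); S()
print("guard",env.move_l(P(-.14,.021),max_speed=.08,guard=8)); S()
cv2.imwrite("pics/top1.png",cv2.resize(get_image("top")[170:390,150:450],(750,550)))
E
```

```text
1.176882143438597 [array([ 0.24,  0.5 , -0.23,  1.99,  0.18,  0.67, -0.5 ]), array([ 0.15,  0.72, -0.11,  2.08,  0.21,  0.35, -0.53]), array([-0.16,  0.78, -0.09,  1.89,  0.13,  0.48, -0.73])]
-1.9647105101511961 [array([-0.36,  0.57,  0.65,  2.  , -0.51,  0.73, -2.93]), array([-0.26,  0.79,  0.52,  2.09, -0.86,  0.49, -2.62]), array([ 0.39,  1.04, -1.06,  1.87,  1.13,  0.99,  1.54])]
t 3.72 along -0.1411 across -0.0006 z 0.15 F [-0.4 -0.4  0.1] w 0.0
guard False
t 5.48 along -0.1399 across -0.0003 z 0.0214 F [ 0.7  0.6 -1. ] w 0.01
```

View pics/top1.png

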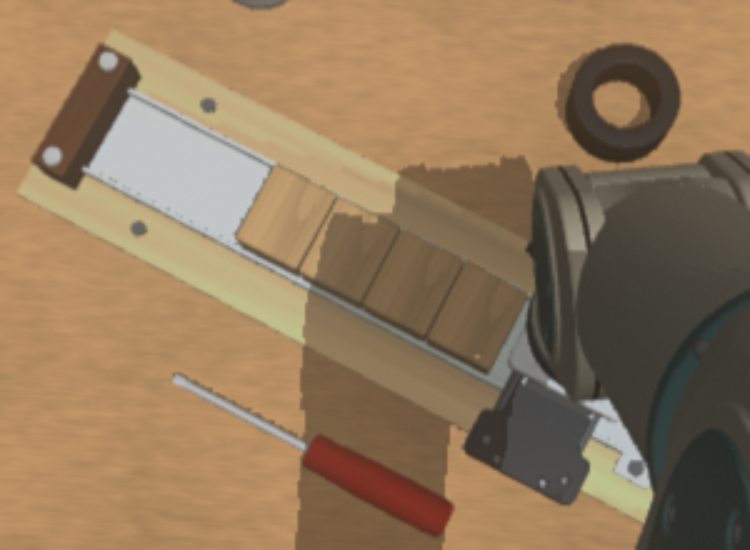

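The fingers are down in the channel behind the last block, which is undisturbed at about (480,315) in the crop. Nothing is touching the tape or the driver. I'll push now with a force guard.

Run:
```python
from h import *
print("contact",env.move_l(P(-.092,.021),max_speed=.03,guard=10)); S()
print("push",env.move_l(P(-.02,.021),max_speed=.03,guard=10)); S()
print("push2",env.move_l(P(.03,.021),max_speed=.02,guard=10)); S()
cv2.imwrite("pics/top2.png",cv2.resize(get_image("top")[170:390,150:450],(750,550)))
```

```text
contact False
t 7.28 along -0.0921 across 0.0 z 0.021 F [-0.8 -1.7  0.2] w 0.01
push False
t 9.83 along -0.0201 across 0.0 z 0.021 F [-1.2 -1.8  1.2] w 0.0
push2 True
t 11.3 along 0.0065 across 0.0003 z 0.0207 F [-0.6 -0.1  0.1] w 0.01
```

View pics/top2.png

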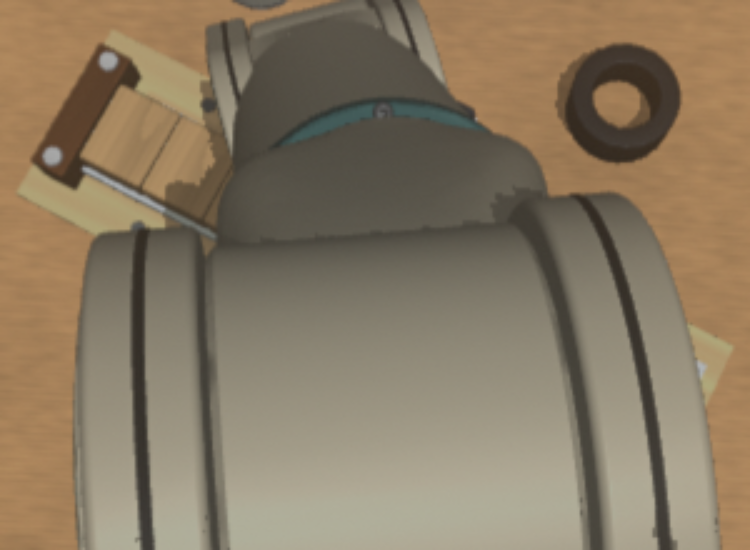

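The guard tripped with the TCP at +6.5 mm. That matches the row home, since the expected rear face is at +16 mm minus about 8 mm of finger. The leading block is at the stop near (120,130). I'll press once more to confirm, then back off and check.

Run:
```python
from h import *
print("press",env.move_l(P(.03,.021),max_speed=.015,guard=12)); S()
env.move_l(P(-.05,.021),max_speed=.06); env.move_l(P(-.05,.16),max_speed=.1)
env.move_joints([1.164,.628,.038,1.517,-.027,.996,-.02]); S()
t=get_image("top");s=get_image("side");cv2.imwrite("pics/t3.png",t);cv2.imwrite("pics/s3.png",s)
cv2.imwrite("pics/end.png",np.hstack([cv2.resize(t[120:390,150:450],(400,360),interpolation=2),cv2.resize(s[180:370,190:440],(400,360),interpolation=2)]))
d=cv2.absdiff(t,cv2.imread("pics/top0.png")).max(2)
for n,(x,y,r) in dict(tape=(398,211,28),can=(252,148,28),driver=(275,353,30)).items(): print(n,"changed px",int((d[y-r:y+r,x-r:x+r]>50).sum()))
```

```text
press True
t 12.07 along 0.0063 across 0.001 z 0.0201 F [-0.4  0.2  1. ] w 0.0
t 17.18 along -0.7504 across 0.0438 z 0.2058 F [0.7 0.1 0.7] w 0.01
tape changed px 0
can changed px 0
driver changed px 0
```

View pics/end.png

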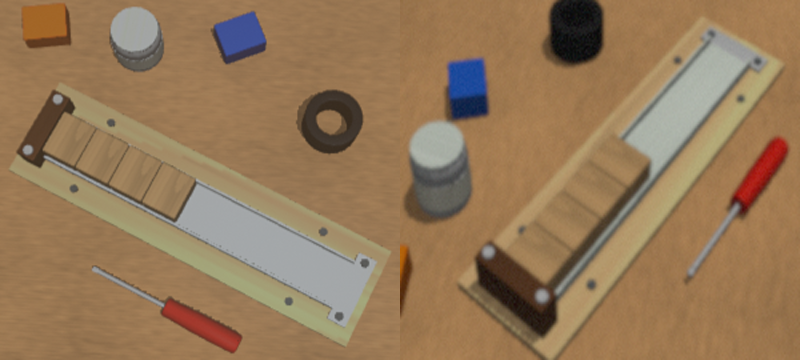

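Both views show the row against the stop with no gaps: leading block at (70,138) and rear edge at about (188,200) in the left half. The bystanders haven't changed. Handing in.

Run:
```python
from h import *
r=[onplane("top",p,.046) for p in((150+195*.75,120+183*.75),(150+180*.75,120+219*.75))]
print("rear face along (expect ~.016)",[round(float((p[:2]-C)@U),4) for p in r])
ticket.finish_job()
```

```text
rear face along (expect ~.016) [0.0153, 0.0106]
the job is handed in; nothing more can be done
```

I pushed the row of four pine blocks along the channel with the shut fingers behind the last block until it met the stop. I then backed off, moved clear and handed the job in at about 17 s of the 34 s allowed. The hand-in gives no verdict, so these are my last checks:

- **Row against the stop:** The 10 N guard tripped with the TCP at +6.5 mm along the rail. A second press with a 12 N guard stopped at +6.3 mm, which fits the row being solid against the stop.
- **Gaps and tilt:** The final top and side views show no gap at the stop or between blocks, and all four blocks look flat.
- **Other objects:** The image patches around the tape, can and screwdriver showed no changed pixels from the start.
- **One loose check:** I read the rear edge of the row by eye from the picture at +15.3 and +10.6 mm, where +16 mm was expected. The second value is off by about 5 mm. I put that down to rough corner picking, since the two presses agreed to 0.2 mm, but I did not measure it again.

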